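# Pry open the sample box and sort the slide cassette

### The arm

A 6-joint arm with a two-finger parallel gripper is mounted at the origin on the work surface. World frame = base frame: x ahead of the robot, y to its left, z up, the work surface at z = 0. Lengths are in m, angles in rad, forces in N, time in s.
With the tool pointing down it reaches from about 0.325 to 0.9 m from the base axis. Payload 6.1 kg.
Tool frame: the origin (TCP) lies at the very end of the fingers, on their centre line; the grasp point (between the pads) lies env.pinch_z behind it (env.pinch_z is the distance from the TCP to the grasp point, in m); z points along the fingers, y is the line along which they close (so a half turn about z gives the same grasp; the last joint's range is limited). The gripper opens to 87 mm and grips with 3 to 60 N. Pads are 19 mm wide; open, the fingers measure 117 mm over their backs; the gripper's body (75 mm by 190 mm) begins 51 mm behind the grasp point.
Start: joints at [1.137, 0.22, 1.526, -0, 1.395, -0.126], TCP at [0.189, 0.596, 0.193] pointing down, gripper open.
Joint ranges: [-2.98, 2.98], [-0.91, 2.08], [0.09, 2.57], [-1.24, 4.39], [0.2, 2.65], [-2.68, 2.68]. Speed limits (rad/s): [2.57, 2.57, 3.01, 3.14, 3.14, 3.14].

### API

Orientations are given as a rotation vector (axis times angle).
In Python, from cell import env gives the robot as it stands.
- The arm moves only by the tool servo_tool, never from a script. Its argument "series" is a list of rows, each a list of 4 numbers: the shift along the tool's x, y, z in cm, then the turn about the tool's z in degrees. A call has exactly 8 rows; each row is the pose to reach, as a shift and turn from the pose commanded when the call began, along the tool's axes at that moment; what a row does not reach only later rows make up. A row lasts 1/10 s, in which the tool goes at most 50 mm and 8.59 degrees, less where a joint would pass 70% of its speed; a pose out of reach is approached as far as the arm can. A call with a gripper value outside its range is refused whole. "grip" is the closure in counts, from 0 (fully open) to 255 (shut), set as the call begins (left out, the last holds). The fingers move at their own pace and stop on an object; "squeeze" is the grip in N (left out, the last holds). Time passes only in rows, so rows that repeat a pose let the fingers close, or fill a call up. It gives the time, the measured TCP pose, the force, the opening and the grip force at its end, in the units of the state.
- env.observe(): the state, without advancing time (a new reading comes with each control period).
- env.capture(name): name is "side" or "top"; returns the picture (420x560x3 uint8, red, green, blue); there is no depth.
- env.camera_info(name): a dict with "fovy" (degrees; the focal length in pixels is half the picture's height over the tangent of half this angle, whatever the lens; pixels are square), "cx", "cy" (the principal point, pixels), "dist" ([k1, k2, p1, p2, k3] as OpenCV has them; the pictures are not rectified), "R" (3x3) and "t" (3): a world point X has camera coordinates R X + t. Camera axes: x right, y down, z forward; pixel columns grow to the right and rows downward; lengths in m; the calibration is good to about 2 mm. A picture is of the moment at which its call begins. camera_info takes no time and is no camera call.
- env.close_job(): hands the job in; it is judged then, once.
The state is a dict: "clock": time; "q": joint angles; "qvel": joint speeds; "tau": joint torques, N m; "tool_pos": TCP position; "ee_rot": TCP orientation; "wrist_force": force on the tool from outside, world axes, zero at the start; "moment": the same for the moment, N m; "finger_gap": opening from 0.0 (shut) to 1.0 (fully open); "grip_force": force on a finger pad.
Only numpy, scipy, OpenCV 4.12 (cv2) and the standard library are available. Lean on these libraries where they do the work, as an engineer would, in place of code of your own. Each camera call takes 0.05 s, during which the arm holds its last target. There are 200 camera calls.

### The job

Take the orange-handled pry spatula and use its blade, not the gripper, to lever the tight clear cover of the sample box up by its blue lip until it stands open past upright, then lay the spatula back on its sloped rest as it lay before. Then lift out the slide cassette and set it down, without dropping it, flat in the tray marked with the colour of its tag. Leave the cover open, and do not disturb the cassette on the grey plate or the other things on the bench.

Things in the scene. Friction and masses are not known exactly. Their poses are not given: they have to be found in the camera images.
- spatula: Loose pry spatula, 160 mm, 100 g. Origin: grip point in the orange handle, mid thickness. x to the blade tip, y across, z out of its upper face. Handle x -55 to +25 mm, 24 wide (y), 16 thick (z); pinch it across the width. Steel blade x +25 to +105 mm, 30 wide, 3 thick, at mid thickness. Starts on the rest, x sloping 30 degrees up, blade high and away from the robot.
- blade_tip (a point): Middle of the spatula blade's front edge, 105 mm along the spatula's x from its origin; same axes as the spatula.
- rest: Fixed rest: base 170 x 70 x 8 mm, dark rib 12 mm wide rising 30 degrees along the rest's x (away from the robot). Origin on the bench under the grip point. Handle's sides are free within 35 mm of the grip point. Low end: stop behind the handle and cheeks 30 mm apart, 4 mm over mid plane; high end: pad under the blade, 57 to 83 mm up the slope, cheeks 38 mm apart, 7 mm over mid plane.
- rest_seat (a point): Where the spatula's origin lies when it is properly in the rest, 85 mm above the bench, on the rest's z axis.
- box: Fixed white box, 160 (x) x 170 (y) x 75 mm high, walls and floor 5 mm, open top under the cover. Origin: centre of its underside; x points from front (robot side) to hinge. On the front face a grey ledge 90 mm wide stands 18 mm out, its flat top 65 mm above the bench: the pry slot is the 10 mm high gap between it and the blue lip above, 16 mm deep from the lip's edge to the front wall.
- cover (a joint): Hinge angle of the cover, rad: 0 closed, grows as it opens upward, pi/2 upright, stop at 1.9. Clear plate 160 x 170 x 6 mm with blue edges, 200 g, hinged on the box's far top edge, lying on the rim when closed. Stiff hinge: about 2.5 N at the lip lifts it and it stays where it is left.
- cover_lip (a point): Middle of the front lower edge of the cover's blue lip (80 mm wide, 6 mm thick, sticking out 16 mm beyond the box front), 176 mm from the hinge axis; 75 mm above the bench when closed. Moves with the cover.
- cover_hinge (a point): Middle of the hinge axis (parallel to the box's y), at the box's far top edge, 75 mm above the bench; axes of the box.
- cassette_green: Loose white slide cassette, a ribbed block 80 mm (x) x 40 mm (y) x 55 mm high, about 150 g, with green tags on top and ends. Origin: centre of its underside. It stands either on the floor of the sample box or on the grey plate; the one in the sample box is to be sorted, the other left alone.
- cassette_red: The same cassette with red tags.
- nest_green: Fixed shallow aluminium tray with a green floor and green end tabs: 110 mm (x) x 70 mm (y) outside (154 mm long over the tabs), 100 x 60 mm inside, floor 5 mm, rim 16 mm above the bench. Origin: centre of its underside.
- nest_red: The same tray with a red floor and tabs.
- wait_plate: Fixed flat grey plate 130 x 110 x 5 mm with the other cassette standing on it; to be left alone. Origin: centre of its underside.
- bottle: Bystander: glass bottle with a blue cap, 70 mm across, 170 mm high. Origin: centre of its underside.
- flask: Bystander: clear culture flask lying flat, 112 x 52 x 28 mm, with a pink cap. Origin: centre of its underside.
- tip_box: Bystander: blue pipette tip box 120 x 85 x 62 mm with yellow tips. Origin: centre of its underside.
There are look-alikes about, which are no part of the job. Leave any black, purple or yellow look-alike of the nest_red alone.

How it is judged:
By the outcome, as a careful person would: the job done as asked, in the order asked, and still so for the second after the job is handed in, with the robot touching nothing.
It also fails if it takes over 64 s, if anything falls off the work surface, if the arm or the gripper's body presses on something with over 40 N, if the wrist force passes 120 N, or if a joint passes its speed limit or range.

## Working session

There is one attempt and no reset: what is moved stays moved. The work goes in short steps, Python scripts to look and compute and a tool call to move; the robot and the scene stay as the last step left them, time stands still between calls to the robot, and variables do not carry over. Pictures are saved under pics/ and viewed, at most 10 in all, crops included, and the job is handed in when it is done.

Besides the shell and the picture viewer there is one more tool, called after "Emit:" as name(argument=value, ...), one argument or row to a line, values as JSON. servo_tool: Moves the arm, as the interface text tells. Its arguments: {"type":"object","properties":{"series":{"type":"array","items":{"type":"array","items":{"type":"number"}}},"grip":{"type":"number"},"squeeze":{"type":"number"}},"required":["series"]}

```bash
ls; mkdir -p pics
python3 - <<'E'
from cell import env
import cv2,numpy as np
for n in("top","side"):
    im=env.capture(n); cv2.imwrite(f"pics/{n}0.png",cv2.resize(im[:,:,::-1],(800,600),interpolation=cv2.INTER_CUBIC)); cv2.imwrite(f"pics/{n}0_raw.png",im[:,:,::-1])
    print(n,env.camera_info(n))
print(env.observe(),env.pinch_z)
E
```

```text
pics
top {'fovy': 48.13837136331442, 'cx': 275.2448571766871, 'cy': 217.19104618912527, 'dist': array([-0.06186624,  0.        ,  0.        ,  0.        ,  0.        ]), 'R': array([[ 0.03780032, -0.99927061, -0.00542041],
       [-0.97832995, -0.03590207, -0.20391555],
       [ 0.20357222,  0.01301102, -0.97897348]]), 't': array([-0.07538791,  0.51543239,  1.33519202])}
side {'fovy': 45.98535279729299, 'cx': 272.41205279099523, 'cy': 207.13411931030913, 'dist': array([-0.15294142,  0.        ,  0.        ,  0.        ,  0.        ]), 'R': array([[ 0.99949372, -0.03168783, -0.00286135],
       [-0.02299814, -0.65739215, -0.75319762],
       [ 0.02198617,  0.75288209, -0.65778808]]), 't': array([-0.50461185,  0.06909205,  1.72756666])}
{'clock': 0.1, 'q': array([ 1.13692914e+00,  2.21147317e-01,  1.52748727e+00,  7.27214067e-06,
        1.39469491e+00, -1.26099953e-01]), 'qvel': array([-1.22684474e-03, -1.33061368e-03, -2.47118144e-03,  6.02552769e-04,
        2.32978555e-03, -6.02674735e-05]), 'tau': array([ 1.54224541e-03, -4.95947635e+01, -3.88515043e+01,  7.01237144e-02,
        5.16521651e-02, -1.32519412e-05]), 'tool_pos': array([0.18907782, 0.59508101, 0.19205165]), 'ee_rot': array([-4.81461102e-01, -3.10398681e+00,  2.61846732e-03]), 'wrist_force': array([ 0.15266117,  0.4777671 , -0.33293589]), 'moment': array([0.03991419, 0.00738693, 0.06807882]), 'grip_force': 0.0, 'finger_gap': 1.0002879372828248} 0.0187
```

View pics/top0.png

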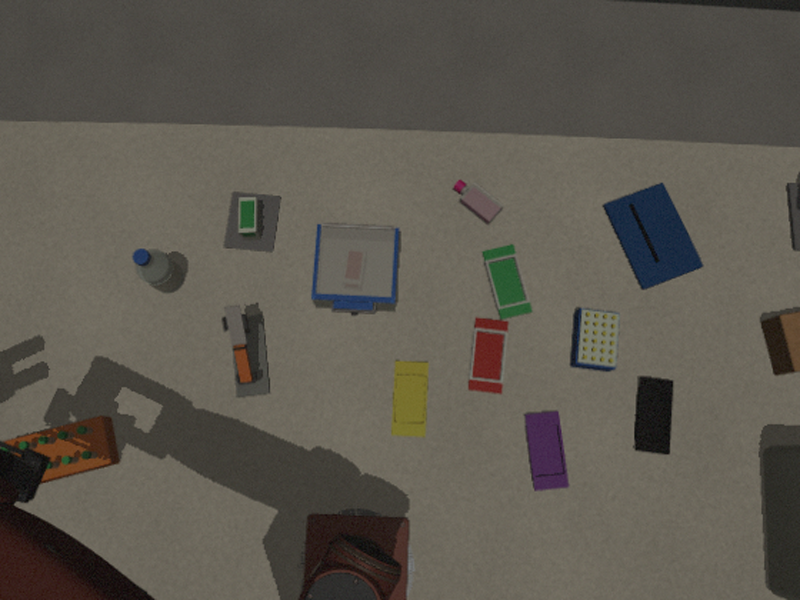

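View pics/side0.png

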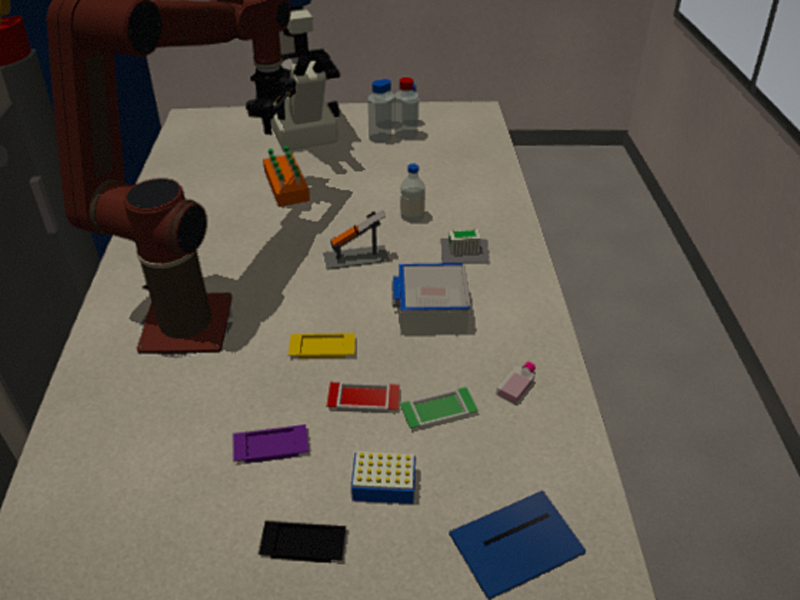

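The cassette in the box shows a pink (red) tag through the cover; the one on the grey plate at top (247,215) is green. The trays in the top view are green (507,282), red (488,355), yellow (410,398), purple (547,450) and black (654,415). The red one, with its red floor and light rim, is the target. Next, crops.

Run:
```python
import cv2,numpy as np
t=cv2.imread("pics/top0_raw.png"); s=cv2.imread("pics/side0_raw.png")
def crop(im,x0,y0,w,h,k,name):
    c=im[y0:y0+h,x0:x0+w]; c=cv2.resize(c,None,fx=k,fy=k,interpolation=cv2.INTER_CUBIC)
    c=cv2.convertScaleAbs(c,alpha=1.5,beta=10)
    for i in range(0,w,10): cv2.putText(c,str(x0+i),(i*k,8),0,.3,(255,255,255)); cv2.line(c,(i*k,10),(i*k,14),(255,255,255))
    for i in range(10,h,10): cv2.putText(c,str(y0+i),(0,i*k+3),0,.3,(255,255,255)); cv2.line(c,(20,i*k),(24,i*k),(255,255,255))
    cv2.imwrite(name,c)
crop(t,150,150,133,100,6,"pics/c1.png")
crop(t,315,210,50,70,8,"pics/c2a.png")
crop(s,215,140,133,100,6,"pics/c3.png")
a=cv2.imread("pics/c2a.png"); crop(s,222,255,66,40,6,"pics/c2b.png"); b=cv2.imread("pics/c2b.png")
m=np.zeros((600,800,3),np.uint8); m[:560,:400]=a; m[:240,400:796]=b; cv2.imwrite("pics/c2.png",m)
```

```text
(no output)
```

View pics/c1.png

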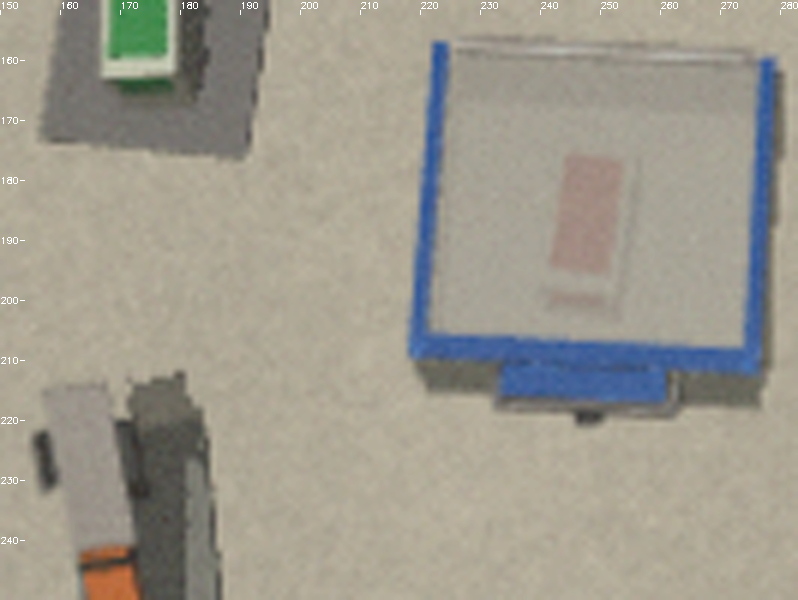

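View pics/c3.png

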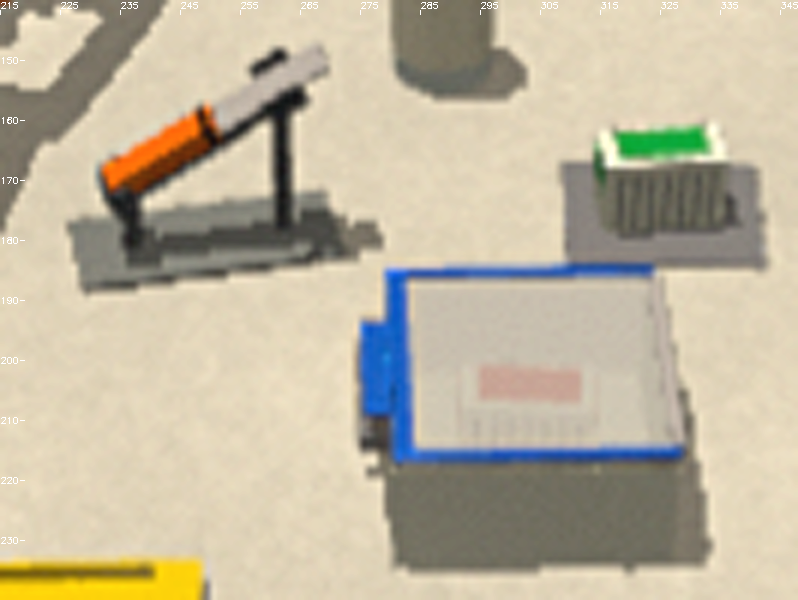

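View pics/c2.png

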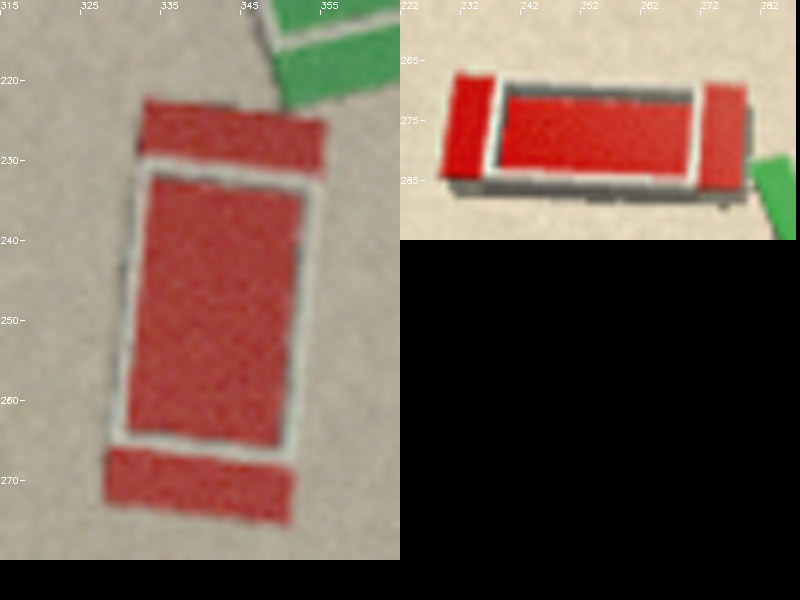

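Top crop (c1): cover corners are at (435,41), (775,57), (762,373), (409,357), the lip front edge runs (497,402)-(662,406), and the red tag is at about (587,213). The blade end is at (42,391)-(106,383). The side crop (c3) shows the spatula tip at about (323,57) and its tail at (108,180). c2 confirms the red tray. Next I fit the models.

```bash
cat > h.py <<'E'
import numpy as np,cv2
from scipy.optimize import least_squares
from scipy.spatial.transform import Rotation as Ro
from cell import env
def K(n):
    c=env.camera_info(n); f=210/np.tan(np.radians(c["fovy"]/2)); return np.array([[f,0,c["cx"]],[0,f,c["cy"]],[0,0,1]]),c
def proj(n,X):
    k,c=K(n); return cv2.projectPoints(np.asarray(X,float).reshape(-1,1,3),cv2.Rodrigues(c["R"])[0],c["t"],k,c["dist"])[0].reshape(-1,2)
def fit(pts,x0,pitch=0,z=None):
    """pts: (cam,u,v,local mm) ; params x,y,yaw(,z)"""
    def pose(p): return Ro.from_euler('ZY',[p[2],-pitch]),np.array([p[0],p[1],p[3] if z is None else z])
    def res(p):
        R,t=pose(p); return np.concatenate([proj(c,R.apply(np.array(l)/1e3)+t)[0]-[u,v] for c,u,v,l in pts])
    s=least_squares(res,x0,loss='soft_l1'); return s.x,s.fun.reshape(-1,2) if 0 else res(s.x).reshape(-1,2)
def go(target,yaw_deg=0):
    "cm shift in tool axes from the measured pose"
    o=env.observe(); R=Ro.from_rotvec(o["ee_rot"]); d=R.inv().apply(np.array(target)-o["tool_pos"])*100
    return np.round(d,2)
E
python3 - <<'E'
from h import *
np.set_printoptions(precision=4,suppress=True)
T=lambda x,y:(150+x/6-.5,150+y/6-.5); S=lambda x,y:(215+x/6-.5,140+y/6-.5)
N=lambda x,y:(315+x/8-.5,210+y/8-.5); M=lambda x,y:(222+x/6-.5,255+y/6-.5)
t=lambda p,l:("top",*T(*p),l); s=lambda p,l:("side",*S(*p),l)
box=[t((435,41),(80,85,81)),t((775,57),(80,-85,81)),t((762,373),(-80,-85,81)),t((409,357),(-80,85,81)),t((497,402),(-96,40,81)),t((662,406),(-96,-40,81)),
 s((387,270),(-80,85,81)),s((653,265),(80,85,81)),s((683,458),(80,-85,81)),s((397,462),(-80,-85,81)),s((362,322),(-96,40,81))]
print("box",*fit(box,[.6,0,0],z=0),sep="\n")
bx=fit(box,[.6,0,0],z=0)[0]
cas=[t((566,153),(1,1,0)),t((624,157),(1,-1,0)),t((607,275),(-1,-1,0)),t((550,269),(-1,1,0)),s((480,363),(-1,1,0)),s((581,369),(1,1,0)),s((581,403),(1,-1,0)),s((480,397),(-1,-1,0))]
# tag size unknown
def r(p):
    R=Ro.from_euler('Z',p[2]); return np.concatenate([proj(c,R.apply(np.array(l)*[p[3],p[4],0])+[p[0],p[1],.060])[0]-[u,v] for c,u,v,l in cas])
q=least_squares(r,[.6,0,0,.03,.015],loss='soft_l1'); print("cas",q.x,r(q.x).reshape(-1,2))
sp=[t((42,391),(105,15,1.5)),t((106,383),(105,-15,1.5)),t((79,550),(25,12,8)),t((135,544),(25,-12,8)),
 s((318,44),(105,15,1.5)),s((328,70),(105,-15,1.5)),s((100,172),(-55,12,8)),s((119,194),(-55,-12,8)),s((203,104),(25,12,8))]
print("spat",*fit(sp,[.5,.2,0],np.pi/6,.085),sep="\n"); print(fit(sp,[.5,.2,0,.085],np.pi/6)[0])
n=lambda p,l:("top",*N(*p),l); m=lambda p,l:("side",*M(p[0]-400,p[1]),l)
ne=[n((145,97),(77,35,16)),n((326,122),(77,-35,16)),n((291,525),(-77,-35,16)),n((104,502),(-77,35,16)),m((457,75),(-77,35,16)),m((746,85),(77,35,16)),m((746,189),(77,-35,16)),m((441,178),(-77,-35,16))]
print("nest",*fit(ne,[.5,-.2,0],z=0),sep="\n")
E
```

```text
box
[ 0.6097  0.0266 -0.012 ]
[[-0.558   0.1576]
 [-0.221   0.0476]
 [-0.7224 -0.0903]
 [-0.2959 -0.1928]
 [ 0.0808 -1.5812]
 [ 0.1369 -0.9341]
 [-0.4219  0.807 ]
 [-0.2001  1.0271]
 [-0.25    0.6875]
 [-0.5975  0.7791]
 [-0.4385  0.2088]]
cas [ 0.6118  0.0317 -0.0851  0.0299  0.0145] [[-0.2696 -0.2885]
 [-0.3518  0.1628]
 [-0.1908 -0.268 ]
 [-0.3589 -0.4114]
 [-0.2811  1.0122]
 [-0.0559  0.57  ]
 [-0.0074  0.3301]
 [-0.4499  0.7608]]
spat
[0.41   0.2418 0.1912]
[[-0.0772 -0.2034]
 [-0.1053 -0.4937]
 [ 0.4745  0.5004]
 [-0.4672  0.2216]
 [ 0.0389 -0.1096]
 [ 0.1005 -0.0034]
 [ 0.2592  0.0465]
 [-1.8959  0.0904]
 [ 0.6584  0.359 ]]
[0.4099 0.2415 0.1925 0.0854]
nest
[ 0.4393 -0.2572 -0.0811]
[[-0.4117 -0.2355]
 [-0.037  -0.696 ]
 [-0.1019 -0.3768]
 [-0.2204 -0.2516]
 [-0.4425  0.321 ]
 [-0.0212  0.4276]
 [-0.9304  0.244 ]
 [-0.2936  0.1543]]
```

Run:
```python
from h import *
print(go([.41,.2415,.185]))
```

```text
[-31.77 -27.     0.74]
```

Emit:
servo_tool(
  series=[
    [-2,-1.7,0,-4],
    [-6,-5,0,-8],
    [-10,-8.5,0,-12],
    [-14,-12,0,-16],
    [-18,-15.5,0,-20],
    [-21.5,-18.5,0,-24],
    [-25,-21.3,0,-27],
    [-27,-23,0,-28.6],
  ],
  grip=0,
  squeeze=20,
)

```text
clock: 0.9
tool_pos: [0.3782, 0.2917, 0.1928]
ee_rot: [-0.3, 3.127, -0.001]
wrist_force: [-0.4, 0.1, -0.4]
finger_gap: 0.999
grip_force: 0.0
```

Run:
```python
from h import *
print(go([.41,.2415,.068])); o=env.observe(); print(o["tool_pos"],o["q"],Ro.from_rotvec(o["ee_rot"]).as_matrix()[:,1])
```

```text
[-2.17 -5.52 12.49]
[0.37819304 0.29167745 0.1928131 ] [ 4.92379502e-01 -1.39067598e-01  1.89769833e+00 -9.61936860e-04
  1.38316403e+00 -1.26940253e+00] [-1.90002904e-01  9.81783057e-01 -9.62440648e-04]
```

Emit:
servo_tool(
  series=[
    [-1.1,-2.8,0,0],
    [-2.1,-5.5,0.5,0],
    [-2.1,-5.5,3,0],
    [-2.1,-5.5,6,0],
    [-2.1,-5.5,9,0],
    [-2.1,-5.5,11,0],
    [-2.1,-5.5,12.2,0],
    [-2.1,-5.5,12.5,0],
  ],
)

```text
clock: 1.7
tool_pos: [0.4068, 0.2441, 0.0665]
ee_rot: [0.3, -3.124, 0.001]
wrist_force: [-0.2, -0.0, -1.0]
finger_gap: 1.003
grip_force: 0.0
```

Emit:
servo_tool(
  series=[
    [0,0,0,0],
    [0,0,0,0],
    [0,0,0,0],
    [0,0,0,0],
    [0,0,0,0],
    [0,0,0,0],
    [0,0,0,0],
    [0,0,0,0],
  ],
  grip=255,
  squeeze=15,
)

```text
clock: 2.5
tool_pos: [0.4081, 0.2446, 0.068]
ee_rot: [-0.3, 3.127, -0.0]
wrist_force: [0.3, -0.5, 0.7]
finger_gap: 0.355
grip_force: 0.0
```

Run:
```python
from h import *
im=env.capture("side")[:,:,::-1]; c=cv2.resize(im[90:200,200:340],None,fx=5,fy=5,interpolation=cv2.INTER_CUBIC); cv2.imwrite("pics/g1.png",c)
o=env.observe(); print(o["tool_pos"],o["wrist_force"],o["moment"],o["finger_gap"],o["grip_force"])
```

```text
[0.40803602 0.24460461 0.06801975] [-0.1169074   0.8878265  -0.24265137] [ 0.05012825  0.01536439 -0.00871205] 0.3136721296471221 0.0
```

View pics/g1.png

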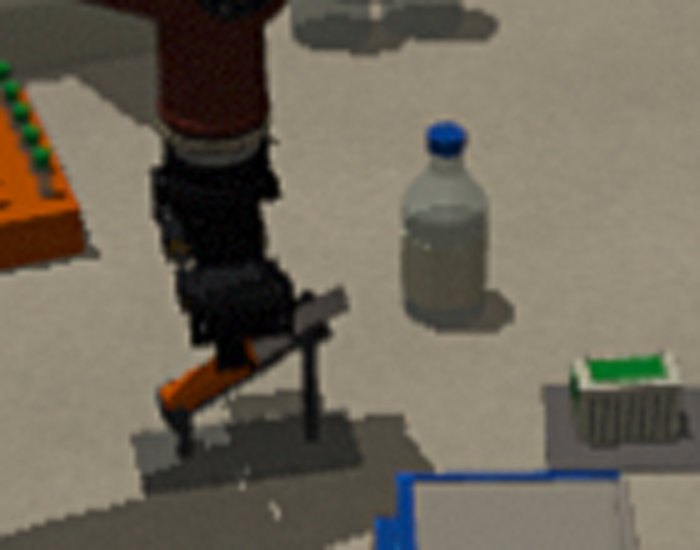

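The view shows the fingers around the orange handle at (240,350), with the gripper body clear of the blade. I'll correct y by 3 mm and finish closing.

Emit:
servo_tool(
  series=[
    [0,-0.3,0,0],
    [0,-0.3,0,0],
    [0,-0.3,0,0],
    [0,-0.3,0,0],
    [0,-0.3,0,0],
    [0,-0.3,0,0],
    [0,-0.3,0,0],
    [0,-0.3,0,0],
  ],
)

```text
clock: 3.35
tool_pos: [0.4081, 0.2406, 0.0688]
ee_rot: [0.3, -3.125, 0.003]
wrist_force: [-5.7, -5.3, 9.3]
finger_gap: 0.161
grip_force: 15.0
```

Emit:
servo_tool(
  series=[
    [0,0,-0.2,0],
    [0,0,-0.5,0],
    [0,0,-1,0],
    [0,0,-1.5,0],
    [0,0,-2,0],
    [0,0,-3,0],
    [0,0,-4,0],
    [0,0,-5,0],
  ],
  squeeze=25,
)

```text
clock: 4.15
tool_pos: [0.409, 0.2419, 0.1193]
ee_rot: [-0.3, 3.126, 0.001]
wrist_force: [0.1, 0.1, -0.3]
finger_gap: 0.003
grip_force: 0.0
```

Run:
```python
from h import *
im=env.capture("side")[:,:,::-1]; cv2.imwrite("pics/g2raw.png",im); c=cv2.resize(im[110:190,200:300],None,fx=6,fy=6,interpolation=cv2.INTER_CUBIC)
im=env.capture("top")[:,:,::-1]; cv2.imwrite("pics/g2traw.png",im); c=np.hstack([c[:,:],cv2.resize(im[200:280,150:183],None,fx=6,fy=6,interpolation=cv2.INTER_CUBIC)]);cv2.imwrite("pics/g2.png",c)
o=env.observe(); print(o["tool_pos"],o["wrist_force"],o["moment"],o["finger_gap"],o["grip_force"])
```

```text
[0.41010435 0.24234402 0.12030031] [ 0.77309883  0.50833471 -0.60750599] [ 0.05452898 -0.00222574  0.00088844] 0.005881630041620762 0.0
```

View pics/g2.png

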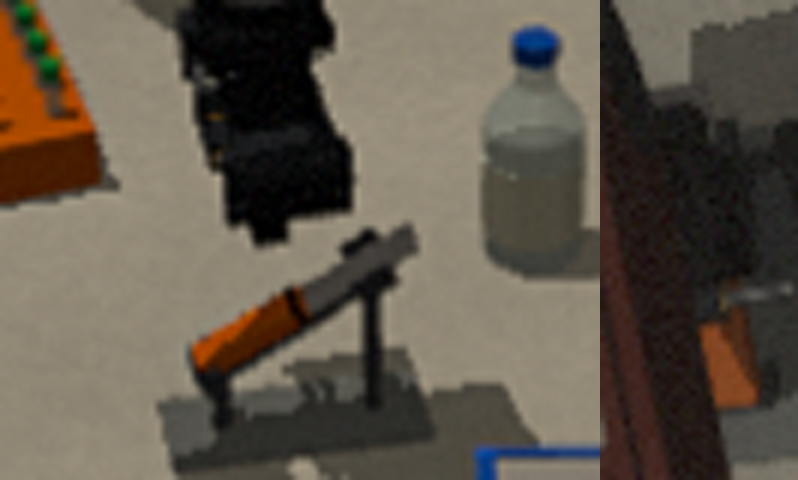

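Run:
```python
from h import *
def c(n,X,o): return np.round((proj(n,X)-o+.5)*6,0).tolist()
o=env.observe(); t=o["tool_pos"]
print("tcp",c("side",[t,t+[0,0,.0187],t+[0,0,.07]],[200,110]))
R=Ro.from_euler('ZY',[.191,-np.pi/6])
P=R.apply(np.array([[0,0,0],[105,0,0],[-55,0,8],[25,0,8],[25,-12,8],[-55,-12,8]])/1e3)+[.41,.2415,.085]
print("spat",c("side",P,[200,110]))
im=env.capture("top"); print(c("top",[[.41,.2415,.085]],[150,200]))
```

```text
tcp [[272.0, 279.0], [271.0, 255.0], [268.0, 185.0]]
spat [[274.0, 326.0], [415.0, 238.0], [195.0, 364.0], [301.0, 297.0], [304.0, 308.0], [198.0, 375.0]]
[[121.0, 292.0]]
```

Run:
```python
from h import *
print(proj("side",[[.189,.595,.192],[.189,.595,.222]])*800/560, proj("side",[[.408,.2446,.068],[.408,.2446,.088]]))
a=cv2.imread("pics/g1.png") 
s=cv2.imread("pics/side0_raw.png")[60:110,150:230]; g=cv2.imread("pics/g2raw.png")[110:170,215:275]
from itertools import chain
s=cv2.convertScaleAbs(cv2.resize(s,None,fx=5,fy=5,interpolation=cv2.INTER_CUBIC),alpha=3,beta=20)
g=cv2.convertScaleAbs(cv2.resize(g,None,fx=6,fy=6,interpolation=cv2.INTER_CUBIC),alpha=3,beta=20)
m=np.zeros((360,760,3),np.uint8); m[:250,:400]=s; m[:360,400:]=g
for P,f,o,k in(([.189,.595,.192],0,(150,60),5),([.4093,.242,.1195],400,(215,110),6)):
    p=(proj("side",[P])[0]-o+.5)*k; cv2.circle(m,(int(p[0])+f,int(p[1])),3,(0,0,255),1)
cv2.imwrite("pics/g3.png",m)
```

```text
[[275.17587467 135.69492828]
 [274.16206868 126.55924464]] [[244.81494958 167.0131608 ]
 [244.61138002 162.74400864]]
```

View pics/g3.png

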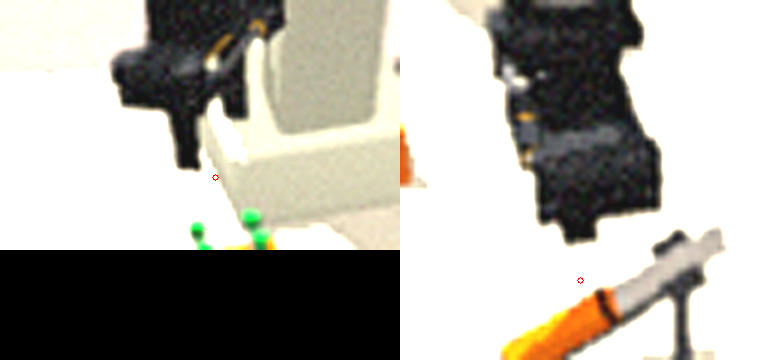

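The finger ends appear about 29 mm behind the reported TCP, with no lateral shift: (580,242) against the projected (580,280) when closed. The open start pose shows the same. So the first close pinched just above the handle, and the spatula still lies in its seat. I'll use real tip = reported z + 29 mm and regrasp lower.

Emit:
servo_tool(
  series=[
    [0,0,0,0],
    [0,0,0,0],
    [0,0,0,0],
    [0,0,0,0],
    [0,0,0,0],
    [0,0,0.5,0],
    [0,0,1,0],
    [0,0,1.5,0],
  ],
  grip=60,
)

```text
clock: 5.1
tool_pos: [0.4084, 0.2416, 0.1024]
ee_rot: [0.3, -3.127, 0.0]
wrist_force: [0.3, 1.4, -1.0]
finger_gap: 0.648
grip_force: 0.0
```

Emit:
servo_tool(
  series=[
    [0,0,1,0],
    [0,0,2,0],
    [0,0,3,0],
    [0,0,4,0],
    [0,0,5,0],
    [0,0,6,0],
    [0,0,6.5,0],
    [0,0,6.6,0],
  ],
)

```text
clock: 5.9
tool_pos: [0.408, 0.2414, 0.0361]
ee_rot: [0.3, -3.126, 0.001]
wrist_force: [0.2, 0.3, -0.5]
finger_gap: 0.764
grip_force: 0.0
```

Emit:
servo_tool(
  series=[
    [0,0,0,0],
    [0,0,0,0],
    [0,0,0,0],
    [0,0,0,0],
    [0,0,0,0],
    [0,0,0,0],
    [0,0,0,0],
    [0,0,0,0],
  ],
  grip=255,
  squeeze=20,
)

```text
clock: 6.7
tool_pos: [0.4087, 0.2417, 0.0371]
ee_rot: [-0.3, 3.127, 0.0]
wrist_force: [-0.3, 0.1, 0.5]
finger_gap: 0.27
grip_force: 20.0
```

Emit:
servo_tool(
  series=[
    [0,0,0,0],
    [0,0,0,0],
    [0,0,0,0],
    [0,0,0,0],
    [0,0,0,0],
    [0,0,0,0],
    [0,0,0,0],
    [0,0,0,0],
  ],
)

```text
clock: 7.5
tool_pos: [0.4087, 0.2417, 0.0371]
ee_rot: [-0.3, 3.127, 0.0]
wrist_force: [0.2, 1.8, 1.6]
finger_gap: 0.271
grip_force: 20.0
```

Emit:
servo_tool(
  series=[
    [0,0,-0.3,0],
    [0,0,-1,0],
    [0,0,-2,0],
    [0,0,-3,0],
    [0,0,-4,0],
    [0,0,-5,0],
    [0,0,-6,0],
    [0,0,-6,0],
  ],
  squeeze=30,
)

```text
clock: 8.3
tool_pos: [0.4099, 0.2422, 0.0991]
ee_rot: [-0.3, 3.124, 0.001]
wrist_force: [0.2, 0.3, -0.2]
finger_gap: 0.27
grip_force: 30.0
```

Run:
```python
from h import *
o=env.observe(); print(o["tool_pos"],o["wrist_force"],o["moment"],o["finger_gap"],o["grip_force"],go([.385,.0285,.06]),go([.385,.0285,.005]))
```

```text
[0.40993605 0.24221192 0.09906137] [ 0.19432946  0.31411358 -0.20929414] [ 0.06550456  0.03414974 -0.03841152] 0.2698820199270692 29.99009169638157 [  6.53 -20.51   3.87] [  6.55 -20.51   9.37]
```

Emit:
servo_tool(
  series=[
    [0.5,-1.5,0,0],
    [1.5,-4.5,0,1],
    [2.5,-8,0,3],
    [3.5,-11.5,0,5],
    [4.6,-15,0.5,7],
    [5.6,-18,1.5,9],
    [6.3,-20,3,11],
    [6.5,-20.5,3.9,11.6],
  ],
)

```text
clock: 9.1
tool_pos: [0.3829, 0.0265, 0.057]
ee_rot: [-0.023, -3.14, 0.0]
wrist_force: [0.0, 0.5, -0.3]
finger_gap: 0.274
grip_force: 30.0
```

Emit:
servo_tool(
  series=[
    [0,0,0,0],
    [0,0,0,0],
    [0,0,0,0],
    [0,0,0.5,0],
    [0,0,1,0],
    [0,0,1.5,0],
    [0,0,2,0],
    [0,0,2.5,0],
  ],
)

```text
clock: 9.9
tool_pos: [0.3836, 0.0281, 0.0325]
ee_rot: [-0.017, -3.141, -0.0]
wrist_force: [0.7, -0.2, -0.7]
finger_gap: 0.272
grip_force: 30.0
```

Run:
```python
from h import *
im=env.capture("side")[:,:,::-1]; cv2.imwrite("pics/p1raw.png",im); im2=env.capture("top")[:,:,::-1]
a=im[175:240,200:300];b=im2[195:260,215:315]
m=np.hstack([cv2.resize(x,None,fx=4,fy=4,interpolation=cv2.INTER_CUBIC) for x in(a,b)]); cv2.imwrite("pics/p1.png",cv2.convertScaleAbs(m,alpha=1.5,beta=10))
o=env.observe(); print(o["tool_pos"],o["wrist_force"],o["finger_gap"],o["grip_force"],Ro.from_rotvec(o["ee_rot"]).as_matrix()[:,1])
```

```text
[0.3829532  0.02816407 0.03207407] [-0.04318058  0.13298041 -0.5192786 ] 0.2668063025442755 29.990049451589584 [1.11463947e-02 9.99937851e-01 2.26470555e-04]
```

View pics/p1.png

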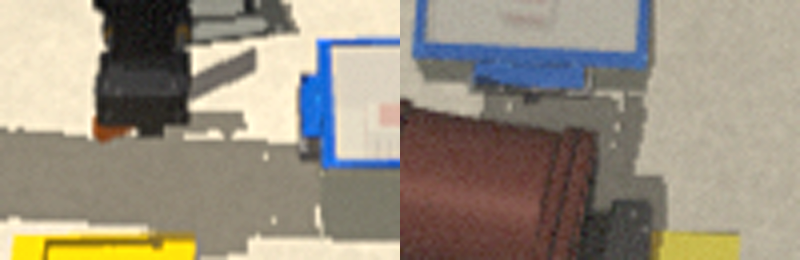

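The side crop shows the blade tip at (250,55) and the tail at (105,138), still about 30° up and firmly held. At that pitch the blade is too steep for the slot, so I'll press the tail on the bench with a light grip to pivot it to about 17°.

Emit:
servo_tool(
  series=[
    [0,0,0.5,0],
    [0,0,1,0],
    [0,0,1.6,0],
    [0,0,2.3,0],
    [0,0,3,0],
    [0,0,3.6,0],
    [0,0,4,0],
    [0,0,4.2,0],
  ],
  squeeze=12,
)

```text
clock: 10.8
tool_pos: [0.3834, 0.0281, -0.0095]
ee_rot: [-0.017, -3.141, -0.0]
wrist_force: [0.6, 0.1, -0.4]
finger_gap: 0.275
grip_force: 12.0
```

Emit:
servo_tool(
  series=[
    [0,0,0.2,0],
    [0,0,0.4,0],
    [0,0,0.6,0],
    [0,0,0.8,0],
    [0,0,1,0],
    [0,0,1.2,0],
    [0,0,1.3,0],
    [0,0,1.3,0],
  ],
)

```text
clock: 11.6
tool_pos: [0.3837, 0.028, -0.0221]
ee_rot: [-0.017, -3.141, 0.0]
wrist_force: [1.0, 0.3, 2.2]
finger_gap: 0.274
grip_force: 12.0
```

Run:
```python
from h import *
o=env.observe(); print(o["tool_pos"],o["wrist_force"],o["moment"],o["finger_gap"],o["grip_force"])
im=env.capture("side"); cv2.imwrite("pics/p2raw.png",im[:,:,::-1])
b=cv2.imread("pics/g2raw.png")[:,:,::-1].astype(int)
z=o["tool_pos"][2]+.048
for p in(30,25,20,17,14): print(p,proj("side",[[o["tool_pos"][0]+.105*np.cos(np.radians(p)),.028,z+.105*np.sin(np.radians(p))]]))
g=im.astype(int).sum(2)//3
print(g[185:215:2,240:285:2])
```

```text
[ 0.38367921  0.02802273 -0.0221033 ] [1.01574544 0.28529365 2.19778156] [ 0.02310671 -0.18303295  0.01804686] 0.27428000688744614 11.999930036254227
30 [[263.32569871 201.5468945 ]]
25 [[264.58239643 203.30443886]]
20 [[265.62386726 205.12925278]]
17 [[266.14280189 206.25015566]]
14 [[266.58101147 207.38655212]]
[[ 13   7   9   5  21  47  56  99 100 100 128 149 150 147 147 148 147 147
  146 145  92  83  69]
 [ 11  12  13  16 111 152 146 149 149 149 147 146 145 143 144 148 145 145
  143 145  70 100 137]
 [ 11  11  13   7  90 149 145 143 145 149 144 145 149 147 147 148 148 147
  147 146  71  89 134]
 [ 16  13  14  13  70 147 146 146 145 148 143 145 148 147 146 149 149 148
  148 146  69  89 132]
 [ 14  11  17  22  70 149 146 148 144 146 147 148 147 147 146 143 147 146
  103 116  67  89 134]
 [ 13  10  23  36  70 151 143 148 146 145 146 148 147 147 147 147 149 143
   67  70  70  84 133]
 [ 17  15  19  37  81 148 146 146 147 149 148 148 150 151 147 149 151 116
   69  69  71  83 134]
 [ 15  15  50  46 151 151 145 145 147 148 148 148 147 147 151 150 150 101
   72  73  73  78 134]
 [ 17  19  22  18  96 155 148 146 148 151 153 151 150 144 152 150 151 101
   71  71  69  78 134]
 [ 27  24  26  24  54  83  80  81  79 152 139 112  83  93 152 151 153 110
   69  75  66  80 141]
 [ 28  32  24  22  53  80  79  78  71  71  68  65  65  96 152 150 152 120
   70  71  54  74 140]
 [ 36  36  37  33  51  71  69  68  68  68  68  69  67  96 151 150 155 112
   77  75  63  74 139]
 [ 42  36  63  36  58  70  68  68  69  64  66  70  96 132 151 151 154 118
   62  43  71  69 139]
 [ 37  37  38  26  71  70  67  66  70  76  83  81  81  79  84  82  82  73
   70  49  76  69 142]
 [ 27  27  24  22  72  73  83  83  83  80  83  79  83  82 113  79 120  70
   44  42  64  73 136]]
```

The pivot works, with about 20° now by both geometry and image. Press 3 mm more, then squeeze hard and lift.

Emit:
servo_tool(
  series=[
    [0,0,0.1,0],
    [0,0,0.2,0],
    [0,0,0.3,0],
    [0,0,0.3,0],
    [0,0,0.3,0],
    [0,0,0.3,0],
    [0,0,0.3,0],
    [0,0,0.3,0],
  ],
)

```text
clock: 12.45
tool_pos: [0.3835, 0.0281, -0.0251]
ee_rot: [-0.017, -3.141, -0.0]
wrist_force: [1.2, 0.5, 0.4]
finger_gap: 0.274
grip_force: 12.0
```

Emit:
servo_tool(
  series=[
    [0,0,0,0],
    [0,0,0,0],
    [0,0,0,0],
    [0,0,0,0],
    [0,0,0,0],
    [0,0,-0.3,0],
    [0,0,-0.8,0],
    [0,0,-1.5,0],
  ],
  squeeze=60,
)

```text
clock: 13.25
tool_pos: [0.3834, 0.0281, -0.0098]
ee_rot: [-0.018, -3.141, -0.0]
wrist_force: [-0.1, 0.5, -0.7]
finger_gap: 0.27
grip_force: 60.0
```

Run:
```python
from h import *
o=env.observe(); print(o["tool_pos"],o["wrist_force"],o["moment"],o["finger_gap"],o["grip_force"])
im=env.capture("side"); cv2.imwrite("pics/p3raw.png",im[:,:,::-1])
im0=cv2.imread("pics/side0_raw.png")[:,:,::-1]
t=o["tool_pos"]; z=t[2]+.048
for p in(25,20,17,14):
    P=[[t[0]+.105*np.cos(np.radians(p)),.028+dy,z+.105*np.sin(np.radians(p))] for dy in(.015,-.015)]; print(p,proj("side",P).ravel())
print((im.astype(int).sum(2)//3)[192:210,250:272])
```

```text
[ 0.38335489  0.02810303 -0.00978475] [-0.10683496  0.46873949 -0.65010363] [ 0.03072567 -0.01957776 -0.02384131] 0.269668637466197 60.00006694346666
25 [264.35659543 197.79497426 264.52656342 203.43297975]
20 [265.39673784 199.63420178 265.5801135  205.2782076 ]
17 [265.91510121 200.76395746 266.10505195 206.41158199]
14 [266.35290662 201.90932945 266.54832395 207.56056971]
[[146 147 147 147 147 146 145 145 146 146 144 145 146 148 147 149 147 146
  145 146 144 145]
 [148 145 145 146 147 144 145 145 144 147 147 147 147 147 149 146 145 146
  146 144 144 144]
 [148 146 144 144 148 146 144 144 144 145 147 147 148 147 145 144 147 146
  148 145 145 146]
 [149 147 144 145 146 146 145 146 143 144 148 149 148 148 147 146 147 148
  147 145 147 149]
 [147 146 144 146 147 147 147 149 147 147 148 150 150 148 147 151 150 148
  147 144 147 150]
 [146 144 145 147 148 147 148 149 148 148 149 149 149 148 149 151 149 149
  148 145 149 151]
 [150 146 145 146 146 147 146 146 147 147 148 147 146 148 150 151 151 149
  149 150 152 153]
 [152 146 145 145 145 145 145 147 149 147 148 151 148 150 150 148 149 1
[... 252 characters left out ...]
6  99  96  72  66  63  75 129
  153 151 152 154]
 [ 84  79  79  79  78  72  76  73  71  70  68  67  68  65  66  63  76 128
  153 148 150 154]
 [ 75  72  68  72  69  66  66  67  66  65  65  67  68  67  69  64  75 131
  151 149 148 149]
 [ 72  68  69  68  69  69  67  68  67  68  67  68  67  68  68  63  77 132
  152 148 148 151]
 [ 70  70  70  70  68  69  71  71  69  67  68  68  68  65  64  65  86 131
  150 147 150 154]
 [ 69  70  70  68  69  70  68  70  68  66  68  69  85  84  96 110 125 141
  149 149 151 152]
 [ 71  71  70  72  69  66  68  73  82  85 107 110 128 131 141 157 155 152
  150 149 150 150]
 [ 69  66  66  69  69  65  72  82  95 100 129 131 135 135 135 136 134 133
  151 150 150 152]]
```

The pitch is about 16° by image and geometry, so tip z = reported + 0.077. Insert into the slot.

Emit:
servo_tool(
  series=[
    [0,0,-0.43,0],
    [-0.5,0,-0.43,0],
    [-1.2,0,-0.43,0],
    [-1.9,0,-0.43,0],
    [-2.5,0,-0.43,0],
    [-3,0,-0.43,0],
    [-3.4,0,-0.43,0],
    [-3.7,0,-0.43,0],
  ],
)

```text
clock: 14.1
tool_pos: [0.421, 0.0277, -0.0058]
ee_rot: [-0.017, -3.141, -0.0]
wrist_force: [0.9, 0.2, -0.3]
finger_gap: 0.268
grip_force: 60.0
```

Run:
```python
from h import *
o=env.observe(); print(o["tool_pos"],o["wrist_force"],o["moment"],o["finger_gap"],o["grip_force"],Ro.from_rotvec(o["ee_rot"]).as_matrix())
im=env.capture("side"); cv2.imwrite("pics/p4raw.png",im[:,:,::-1])
c=cv2.resize(im[175:235,235:315,::-1],None,fx=8,fy=8,interpolation=cv2.INTER_CUBIC); cv2.imwrite("pics/p4.png",cv2.convertScaleAbs(c,alpha=1.5,beta=10))
```

```text
[ 0.42103001  0.02765095 -0.00584198] [ 0.93405232  0.23644051 -0.30756898] [ 0.00583675 -0.0267924  -0.07072672] 0.2677710723553684 59.9999488145113 [[-9.99938876e-01  1.10479169e-02 -4.33427484e-04]
 [ 1.10479082e-02  9.99938970e-01  2.23649042e-05]
 [ 4.33648117e-04  1.75750701e-05 -9.99999906e-01]]
```

Run:
```python
import numpy as np
H=(.6897,.075); prev=(.421,-.0058)
ths=np.linspace(0,1.82,33)[1:]
for k in range(4):
    row=[];
    for th in ths[8*k:8*k+8]:
        r=.166-.016*th/1.82
        X=H[0]-r*np.cos(th)-.1016; Z=H[1]+r*np.sin(th)-.0785
        row.append([round(-(X-prev[0])*100,1),0,round(-(Z-prev[1])*100,1),0]); 
    print(row,(X,Z)); prev=(X,Z)
```

```text
[[np.float64(-0.2), 0, np.float64(-1.2), 0], [np.float64(-0.3), 0, np.float64(-2.1), 0], [np.float64(-0.5), 0, np.float64(-3.0), 0], [np.float64(-0.7), 0, np.float64(-3.9), 0], [np.float64(-1.0), 0, np.float64(-4.8), 0], [np.float64(-1.3), 0, np.float64(-5.7), 0], [np.float64(-1.7), 0, np.float64(-6.5), 0], [np.float64(-2.2), 0, np.float64(-7.3), 0]] (np.float64(0.442581713435073), np.float64(0.06769289483654824))
[[np.float64(-0.5), 0, np.float64(-0.8), 0], [np.float64(-1.0), 0, np.float64(-1.6), 0], [np.float64(-1.5), 0, np.float64(-2.3), 0], [np.float64(-2.1), 0, np.float64(-3.0), 0], [np.float64(-2.8), 0, np.float64(-3.6), 0], [np.float64(-3.4), 0, np.float64(-4.2), 0], [np.float64(-4.1), 0, np.float64(-4.8), 0], [np.float64(-4.9), 0, np.float64(-5.4), 0]] (np.float64(0.4911281715807677), np.float64(0.12124159087101218))
[[np.float64(-0.8), 0, np.float64(-0.5), 0], [np.float64(-1.5), 0, np.float64(-0.9), 0], [np.float64(-2.3), 0, np.float64(-1.3), 0], [np.float64(-3.1), 0, np.float64(-1.7), 0], [np.float64(-4.0), 0, np.float64(-2.0), 0], [np.float64(-4.8), 0, np.float64(-2.2), 0], [np.float64(-5.7), 0, np.float64(-2.4), 0], [np.float64(-6.6), 0, np.float64(-2.6), 0]] (np.float64(0.5566306008428776), np.float64(0.14725037949103048))
[[np.float64(-0.9), 0, np.float64(-0.1), 0], [np.float64(-1.7), 0, np.float64(-0.2), 0], [np.float64(-2.6), 0, np.float64(-0.2), 0], [np.float64(-3.5), 0, np.float64(-0.1), 0], [np.float64(-4.3), 0, np.float64(-0.0), 0], [np.float64(-5.2), 0, np.float64(0.1), 0], [np.float64(-6.0), 0, np.float64(0.3), 0], [np.float64(-6.8), 0, np.float64(0.5), 0]] (np.float64(0.6250948464953251), np.float64(0.14186636933206848))
```

Emit:
servo_tool(
  series=[
    [0,0,-0.3,0],
    [0,0,-0.5,0],
    [-0.1,0,-0.8,0],
    [-0.2,0,-1.2,0],
    [-0.3,0,-1.6,0],
    [-0.3,0,-2.1,0],
    [-0.5,0,-2.6,0],
    [-0.5,0,-3,0],
  ],
)

```text
clock: 14.95
tool_pos: [0.4264, 0.0276, 0.025]
ee_rot: [0.017, 3.141, -0.0]
wrist_force: [-0.2, 0.5, -4.0]
finger_gap: 0.271
grip_force: 60.0
```

```bash
cat >> h.py <<'E'
def state(n="side"):
    o=env.observe(); print(o["clock"],o["tool_pos"].round(4),o["wrist_force"].round(1),o["moment"].round(2),round(o["finger_gap"],3),round(o["grip_force"],1))
    return o
def cover(im,y=.0266):
    "cover angle by matching the blue side/lip edges in the side picture"
    hsv=cv2.cvtColor(im,cv2.COLOR_RGB2HSV); m=cv2.inRange(hsv,(105,130,40),(125,255,255))
    m[:160]=0 if 0 else m[:160]; d=cv2.GaussianBlur(m.astype(np.float32)/255,(0,0),.8)
    best=[]
    for th in np.arange(0,1.95,.02):
        L=[]
        for s in(85,-82):
            for r in np.linspace(20,160,25): L.append((r,s))
        for s in np.linspace(-80,80,25): L.append((158,s))
        P=[(.6897-np.cos(th)*r/1e3-np.sin(th)*.003,.0257+s/1e3,.075+np.sin(th)*r/1e3+.003*np.cos(th)) for r,s in L]
        uv=np.round(proj("side",P)).astype(int); ok=(uv[:,0]>=0)&(uv[:,0]<560)&(uv[:,1]>=0)&(uv[:,1]<420)
        best.append((d[uv[ok,1],uv[ok,0]].mean(),th))
    return sorted(best)[::-1][:3]
E
python3 - <<'E'
from h import *
state(); im=env.capture("side"); cv2.imwrite("pics/q1raw.png",im[:,:,::-1]); print(cover(im)); print(cover(cv2.imread("pics/side0_raw.png")[:,:,::-1].copy()))
E
```

```text
14.95 [0.4264 0.0276 0.025 ] [-0.2  0.5 -4. ] [0.04 0.3  0.07] 0.271 60.0
[(np.float32(0.5781099), np.float64(0.24)), (np.float32(0.56996536), np.float64(0.26)), (np.float32(0.54485846), np.float64(0.22))]
[(np.float32(0.66396147), np.float64(0.04)), (np.float32(0.6626676), np.float64(0.06)), (np.float32(0.64035666), np.float64(0.08))]
```

The cover is lifting at about 0.19 rad, with 4 N on the tool and the grip holding. Continue the arc.

Emit:
servo_tool(
  series=[
    [-0.1,0,-0.5,0],
    [-0.2,0,-1,0],
    [-0.4,0,-1.6,0],
    [-0.6,0,-2.2,0],
    [-0.8,0,-2.7,0],
    [-1.1,0,-3.3,0],
    [-1.3,0,-3.8,0],
    [-1.6,0,-4.3,0],
  ],
)

```text
clock: 15.8
tool_pos: [0.4418, 0.0274, 0.0677]
ee_rot: [-0.017, -3.141, -0.0]
wrist_force: [-2.6, -0.6, -2.1]
finger_gap: 0.271
grip_force: 60.0
```

Emit:
servo_tool(
  series=[
    [-0.5,0,-0.8,0],
    [-1,0,-1.6,0],
    [-1.5,0,-2.3,0],
    [-2.1,0,-3,0],
    [-2.8,0,-3.6,0],
    [-3.4,0,-4.2,0],
    [-4.1,0,-4.8,0],
    [-4.9,0,-5.4,0],
  ],
)

```text
clock: 16.6
tool_pos: [0.4915, 0.0269, 0.1219]
ee_rot: [0.018, 3.141, 0.0]
wrist_force: [-2.4, -0.3, -2.4]
finger_gap: 0.271
grip_force: 60.0
```

Run:
```python
from h import *
state(); im=env.capture("side"); cv2.imwrite("pics/q2raw.png",im[:,:,::-1]); print(cover(im))
```

```text
16.6 [0.4915 0.0269 0.1219] [-2.4 -0.3 -2.4] [0.07 0.39 0.02] 0.271 60.0
[(np.float32(0.37955767), np.float64(0.98)), (np.float32(0.36142752), np.float64(1.0)), (np.float32(0.28007308), np.float64(0.96))]
```

Emit:
servo_tool(
  series=[
    [-0.8,0,-0.5,0],
    [-1.5,0,-0.9,0],
    [-2.3,0,-1.3,0],
    [-3.1,0,-1.7,0],
    [-4,0,-2,0],
    [-4.8,0,-2.2,0],
    [-5.7,0,-2.4,0],
    [-6.6,0,-2.6,0],
  ],
)

```text
clock: 17.45
tool_pos: [0.5576, 0.0261, 0.1474]
ee_rot: [0.017, 3.142, -0.0]
wrist_force: [-1.0, -0.4, -1.1]
finger_gap: 0.269
grip_force: 60.0
```

Emit:
servo_tool(
  series=[
    [-0.9,0,-0.1,0],
    [-1.7,0,-0.2,0],
    [-2.6,0,-0.2,0],
    [-3.5,0,-0.1,0],
    [-4.3,0,0,0],
    [-5.2,0,0.1,0],
    [-6,0,0.3,0],
    [-6.8,0,0.5,0],
  ],
)

```text
clock: 18.25
tool_pos: [0.6256, 0.0254, 0.1422]
ee_rot: [0.017, 3.141, -0.0]
wrist_force: [-0.4, 0.8, 0.5]
finger_gap: 0.267
grip_force: 60.0
```

Run:
```python
from h import *
state(); im=env.capture("side"); cv2.imwrite("pics/q3raw.png",im[:,:,::-1]); print(cover(im))
```

```text
18.25 [0.6256 0.0254 0.1422] [-0.4  0.8  0.5] [-0.01  0.05 -0.07] 0.267 60.0
[(np.float32(0.1332515), np.float64(1.92)), (np.float32(0.13089253), np.float64(1.9000000000000001)), (np.float32(0.08603505), np.float64(1.94))]
```

The cover is at about 1.85 rad and no longer in contact. Back off, then pitch the spatula back to 30° by lowering the blade lightly on the box's front rim and ledge, whose two edges lie on a 29° line.

Emit:
servo_tool(
  series=[
    [1,0,0,0],
    [3,0,0,0],
    [5.5,0,0,0],
    [8,0,0,0],
    [10.5,0,0,0],
    [13,0,0,0],
    [14.6,0,0,0],
    [15,0,0,0],
  ],
)

```text
clock: 19.1
tool_pos: [0.4726, 0.0273, 0.1421]
ee_rot: [-0.017, -3.141, -0.0]
wrist_force: [0.6, -0.8, -1.0]
finger_gap: 0.267
grip_force: 60.0
```

Emit:
servo_tool(
  series=[
    [0,0,1,0],
    [0,0,3,0],
    [0,0,5,0],
    [0,0,7,0],
    [0,0,9,0],
    [0,0,10.5,0],
    [0,0,11.5,0],
    [0,0,12,0],
  ],
)

```text
clock: 19.9
tool_pos: [0.4743, 0.0271, 0.0209]
ee_rot: [-0.017, -3.14, -0.0]
wrist_force: [-0.2, 0.7, -0.9]
finger_gap: 0.268
grip_force: 60.0
```

Run:
```python
from h import *
state(); print(go([.4757,.0278,-.0013])); im=env.capture("side"); cv2.imwrite("pics/q4raw.png",im[:,:,::-1]); print(cover(im))
```

```text
19.9 [0.4743 0.0271 0.0209] [-0.2  0.7 -0.9] [0.05 0.01 0.  ] 0.268 60.0
[-0.14  0.07  2.22]
[(np.float32(0.15238333), np.float64(1.92)), (np.float32(0.1403884), np.float64(1.94)), (np.float32(0.12425682), np.float64(1.9000000000000001))]
```

Emit:
servo_tool(
  series=[
    [-0.1,0,0.1,0],
    [-0.1,0,0.5,0],
    [-0.1,0,0.8,0],
    [-0.1,0,1.1,0],
    [-0.1,0,1.4,0],
    [-0.1,0,1.7,0],
    [-0.1,0,2,0],
    [-0.1,0,2.2,0],
  ],
  squeeze=12,
)

```text
clock: 20.75
tool_pos: [0.4757, 0.027, 0.0001]
ee_rot: [-0.017, -3.141, 0.0]
wrist_force: [1.0, 1.4, 2.2]
finger_gap: 0.278
grip_force: 12.0
```

Run:
```python
from h import *
o=state(); im=env.capture("side"); cv2.imwrite("pics/q5raw.png",im[:,:,::-1])
t=o["tool_pos"];z=t[2]+.048
for p in(16,25,30): print(p,proj("side",[[t[0]+.0013+.105*np.cos(np.radians(p)),.028+dy,z+.105*np.sin(np.radians(p))] for dy in(.015,-.015)]).ravel())
print(im[180:210,275:300].astype(int).sum(2)//3)
```

```text
20.75 [4.757e-01 2.700e-02 1.000e-04] [1.  1.4 2.2] [-0.01 -0.15  0.01] 0.278 12.0
16 [292.9519831  198.36748258 293.50232774 203.9926252 ]
25 [291.39546602 194.99338831 291.92878795 200.60735354]
30 [290.22336065 193.20841531 290.74286333 198.81634746]
[[ 92 152 148 147 147 148 146 146 146 146 144 147 146 144 146 147 148 146
  149 151 149 148 147 146 148]
 [ 91 150 148 146 146 147 147 145 145 146 146 146 145 148 146 147 149 147
  147 148 149 148 145 147 148]
 [ 90 150 148 144 145 145 145 143 142 146 148 147 145 145 144 146 148 145
  145 148 147 147 145 147 148]
 [ 92 149 149 147 146 146 144 145 148 146 150 148 144 144 146 145 145 144
  143 143 149 146 144 147 147]
 [118 150 151 149 148 145 146 147 146 147 147 148 148 146 147 147 146 145
  145 144 147 148 148 147 147]
 [143 150 146 145 148 146 148 149 151 148 149 149 151 149 151 150 149 149
  148 150 149 151 150 152 150]
 [125 148 146 146 155 155 147 149 149 148 147 153 156 154 152 152 153 154
  151 152 145 145 146 148 146]
 [122 150 147 149 167 162 126 125 126 129 130 129 127 128 128 128 128 128
  128 126 110 107 107 109 108]
 [124 
[... 1604 characters left out ...]
73 100 177 176 175 174 176 172 134  94
   92  76  33  25  28  25  26]
 [ 40  69  68  64  64  70  76  80  91 108 175 176 175 171 174 174 131  94
   91  76  33  25  25  24  29]
 [ 35  64  60  54  56  89  95  93  90 101 153 174 171 171 173 169 119  93
   92  76  34  30  33  26  34]
 [ 27  54  50  47  56  89  94  93  91  88 108 172 174 172 173 168 103  94
   93  82  67  67  66  67  75]
 [ 23  50  49  48  56  86  93  92  92  89 106 174 176 174 175 170 105  88
   88  86  86  87  88  87  94]
 [ 24  51  49  46  54  87  93  94  91  92  99 151 152 150 153 148  93  72
   69  70  73  72  72  71  72]
 [ 26  51  49  47  52  80  94  92  93  93  91  93  93  92  95  92  66  69
   70  63  72  72  66  74  68]]
```

The pitch is about 27° now. Go 3 mm further, then grip firmly and lift.

Emit:
servo_tool(
  series=[
    [0,0,0.1,0],
    [0,0,0.2,0],
    [0,0,0.25,0],
    [0,0,0.25,0],
    [0,0,0.25,0],
    [0,0,0.25,0],
    [0,0,0.25,0],
    [0,0,0.25,0],
  ],
)

```text
clock: 21.6
tool_pos: [0.4759, 0.027, -0.0021]
ee_rot: [0.017, 3.141, -0.0]
wrist_force: [0.2, -0.9, 1.4]
finger_gap: 0.273
grip_force: 12.0
```

Emit:
servo_tool(
  series=[
    [0,0,0,0],
    [0,0,0,0],
    [0,0,0,0],
    [0,0,-1,0],
    [0,0,-3,0],
    [0,0,-5,0],
    [0,0,-7.5,0],
    [0,0,-9,0],
  ],
  squeeze=40,
)

```text
clock: 22.4
tool_pos: [0.476, 0.027, 0.0897]
ee_rot: [0.017, 3.141, -0.0]
wrist_force: [0.1, 0.8, -0.9]
finger_gap: 0.268
grip_force: 40.0
```

Run:
```python
from h import *
o=state(); print(go([.4087,.2417,.097])); im=env.capture("side"); cv2.imwrite("pics/q6raw.png",im[:,:,::-1])
t=o["tool_pos"];z=t[2]+.048
for p in(20,25,30): print(p,proj("side",[[t[0]+.0013+.105*np.cos(np.radians(p)),.028+dy,z+.105*np.sin(np.radians(p))] for dy in(.015,-.015)]).ravel())
print(im[165:185,282:302].astype(int).sum(2)//3)
```

```text
22.4 [0.476  0.027  0.0897] [ 0.1  0.8 -0.9] [0.02 0.11 0.02] 0.268 40.0
[ 6.97 21.39 -0.74]
20 [293.05315973 176.35965176 293.62932923 181.89183828]
25 [292.06708953 174.37338595 292.63167713 179.89614381]
30 [290.85510498 172.45933425 291.40473691 177.97288654]
[[143 142 144 146 145 145 145 144 145 145 146 145 144 144 146 149 149 148
  148 149]
 [146 144 144 147 147 146 143 145 142 146 147 146 144 145 148 150 149 147
  147 148]
 [148 149 147 145 145 146 147 144 145 148 148 147 147 148 148 147 149 144
  143 142]
 [147 149 146 148 145 146 148 147 147 146 149 148 148 147 147 145 146 145
  146 144]
 [147 146 147 149 149 146 148 147 146 146 145 147 148 148 149 150 149 144
  146 147]
 [146 144 146 148 148 148 146 146 146 146 145 146 147 147 149 150 151 148
  147 148]
 [147 145 144 147 147 149 147 148 146 141 149 147 147 148 149 151 148 147
  145 146]
 [147 148 148 148 150 151 148 138 133 125 149 149 148 148 147 148 145 145
  146 148]
 [146 150 151 149 147 137 124  95  93 101 148 149 147 148 146 146 145 145
  145 144]
 [147 149 150 138 125  94  67  61  58  79 150 149 147 146 146 147 146 1
[... 164 characters left out ...]
 147 145
  147 148]
 [ 68  62  62  63  65  67  62  62  59  72 129 149 147 144 146 146 144 146
  144 146]
 [ 59  62  64  63  64  63  62  61  67  84 135 148 147 146 145 144 146 145
  143 144]
 [ 64  65  63  62  60  64  77  80 109 121 143 147 148 148 147 146 146 145
  144 145]
 [ 64  62  60  65  81 105 117 124 146 147 148 149 148 148 145 144 145 146
  145 146]
 [ 59  64  79 105 124 147 146 147 149 147 145 146 148 147 145 143 145 145
  147 147]
 [ 78 103 124 150 148 147 145 146 145 147 144 143 144 148 144 143 144 146
  147 147]
 [124 147 149 150 146 143 143 143 144 145 142 141 144 145 145 142 145 144
  145 148]
 [150 148 147 147 146 145 145 144 145 144 144 143 144 147 146 145 145 146
  146 149]]
```

The image matches 30°: tip corners (291,172.5) and (291.5,178). Go above the rest.

Emit:
servo_tool(
  series=[
    [1.5,1.5,-0.7,0],
    [4,4,-0.7,-2],
    [6,7.5,-0.7,-4],
    [7,11.5,-0.7,-6],
    [7,15,-0.7,-8],
    [7,18,-0.7,-10],
    [7,20.5,-0.7,-11.6],
    [7,21.4,-0.7,-11.6],
  ],
)

```text
clock: 23.25
tool_pos: [0.4073, 0.2435, 0.0943]
ee_rot: [0.304, -3.126, -0.0]
wrist_force: [0.8, -0.1, -0.6]
finger_gap: 0.271
grip_force: 40.0
```

Emit:
servo_tool(
  series=[
    [0,0,0,0],
    [0,0,0,0],
    [0,0,0.5,0],
    [0,0,1,0],
    [0,0,1.5,0],
    [0,0,2,0],
    [0,0,2.3,0],
    [0,0,2.5,0],
  ],
)

```text
clock: 24.05
tool_pos: [0.408, 0.2417, 0.0693]
ee_rot: [0.3, -3.127, 0.0]
wrist_force: [-0.1, 0.5, -1.2]
finger_gap: 0.27
grip_force: 40.0
```

Run:
```python
from h import *
o=state(); print(go([.4087,.2417,.0371])); print(Ro.from_rotvec(o["ee_rot"]).as_matrix()[:,1],"was -0.190,.982")
```

```text
24.05 [0.408  0.2417 0.0693] [-0.1  0.5 -1.2] [0.03 0.02 0.04] 0.27 40.0
[-0.07 -0.01  3.22]
[-1.90122510e-01  9.81760369e-01 -9.56185863e-05] was -0.190,.982
```

Emit:
servo_tool(
  series=[
    [-0.1,0,0.6,0],
    [-0.1,0,1.2,0],
    [-0.1,0,1.8,0],
    [-0.1,0,2.3,0],
    [-0.1,0,2.7,0],
    [-0.1,0,3,0],
    [-0.1,0,3.2,0],
    [-0.1,0,3.2,0],
  ],
  squeeze=12,
)

```text
clock: 24.85
tool_pos: [0.409, 0.2419, 0.0376]
ee_rot: [0.3, -3.127, 0.0]
wrist_force: [0.6, -0.8, -0.7]
finger_gap: 0.274
grip_force: 12.0
```

Emit:
servo_tool(
  series=[
    [0,0,0,0],
    [0,0,0,0],
    [0,0,0,0],
    [0,0,0,0],
    [0,0,0,0],
    [0,0,0,0],
    [0,0,0,0],
    [0,0,0,0],
  ],
  squeeze=4,
)

```text
clock: 25.65
tool_pos: [0.4091, 0.242, 0.0378]
ee_rot: [0.3, -3.127, 0.0]
wrist_force: [0.5, 0.3, -1.4]
finger_gap: 0.274
grip_force: 4.0
```

Emit:
servo_tool(
  series=[
    [0,0,0.1,0],
    [0,0,0.2,0],
    [0,0,0.2,0],
    [0,0,0.2,0],
    [0,0,0.2,0],
    [0,0,0.2,0],
    [0,0,0.2,0],
    [0,0,0.2,0],
  ],
)

```text
clock: 26.45
tool_pos: [0.4096, 0.2421, 0.0363]
ee_rot: [-0.3, 3.126, 0.0]
wrist_force: [-1.3, -1.0, 5.9]
finger_gap: 0.276
grip_force: 4.0
```

Emit:
servo_tool(
  series=[
    [0,0,0,0],
    [0,0,0,0],
    [0,0,0,0],
    [0,0,0,0],
    [0,0,0,0],
    [0,0,0,0],
    [0,0,0,0],
    [0,0,0,0],
  ],
  grip=60,
)

```text
clock: 27.25
tool_pos: [0.4092, 0.242, 0.0358]
ee_rot: [-0.3, 3.127, 0.0]
wrist_force: [0.2, 0.0, 0.8]
finger_gap: 0.754
grip_force: 0.0
```

Emit:
servo_tool(
  series=[
    [0,0,-1,0],
    [0,0,-2.5,0],
    [0,0,-5,0],
    [0,0,-8,0],
    [0,0,-11,0],
    [0,0,-13,0],
    [0,0,-14.5,0],
    [0,0,-15,0],
  ],
)

```text
clock: 28.05
tool_pos: [0.4104, 0.2425, 0.1887]
ee_rot: [-0.3, 3.123, 0.002]
wrist_force: [-0.4, -0.2, 0.0]
finger_gap: 0.769
grip_force: 0.0
```

Run:
```python
from h import *
o=state(); im=env.capture("side"); cv2.imwrite("pics/r1raw.png",im[:,:,::-1])
a=im.astype(int); b=cv2.imread("pics/side0_raw.png")[:,:,::-1].astype(int)
def om(x): h=cv2.cvtColor(x.astype(np.uint8),cv2.COLOR_RGB2HSV); m=cv2.inRange(h[155:185,220:290],(3,150,60),(18,255,255)); ys,xs=np.nonzero(m); return len(ys),xs.mean()+220,ys.mean()+155,np.linalg.svd(np.cov(xs,ys))[0][:,0]
print(om(b),om(a)); print(abs(a-b)[140:190,225:285].sum(2).max(), (abs(a-b)[143:180,228:275].sum(2)>90).sum())
q=proj("side",[[.6897,.0257,.075]]);print(cover(im))
for n,P in (("far",(.05,0)),): pass
```

```text
28.05 [0.4104 0.2425 0.1887] [-0.4 -0.2  0. ] [ 0.01 -0.01 -0.01] 0.769 0.0
(114, np.float64(240.89473684210526), np.float64(165.00877192982455), array([-0.86300413,  0.50519686])) (108, np.float64(240.86111111111111), np.float64(165.40740740740742), array([-0.85870701,  0.51246686]))
272 303
[(np.float32(0.15238333), np.float64(1.92)), (np.float32(0.1403884), np.float64(1.94)), (np.float32(0.12425682), np.float64(1.9000000000000001))]
```

The spatula is back in its seat: orange centroid (240.9,165.4) against (240.9,165.0) at the start, with the same slope. Now the red cassette in the open box, starting with a check of its tag centroid.

Run:
```python
from h import *
for n,(y0,y1,x0,x1) in (("top",(165,205,230,265)),("side",(185,215,280,325))):
    im=env.capture(n); h=cv2.cvtColor(im,cv2.COLOR_RGB2HSV)[y0:y1,x0:x1]
    m=((h[:,:,0]<8)|(h[:,:,0]>172))&(h[:,:,1]>120); m=m.astype(np.uint8); k,l,st,ce=cv2.connectedComponentsWithStats(m); i=1+np.argmax(st[1:,4]) if k>1 else 0
    ys,xs=np.nonzero(l==i); c=np.cov(xs,ys); print(n,st[i],ce[i]+[x0,y0],cv2.minAreaRect(np.c_[xs,ys].astype(np.float32)),proj(n,[[.6118,.0317,.06]]))
print(go([.6118,.0317,.17]),go([.6118,.0317,-.003]))
```

```text
top [ 12  11  12  19 175] [247.26857143 185.09142857] ((17.339998245239258, 20.119998931884766), (9.192388534545898, 18.809043884277344), 8.130102157592773) [[246.99104824 184.84014098]]
side [15 15 17  7 92] [303.01086957 203.25      ] ((23.03960418701172, 18.103960037231445), (16.418113708496094, 5.572208404541016), 5.710593223571777) [[302.71324727 203.97810206]]
[-15.9  -24.5    1.58] [-15.9  -24.5   18.88]
```

Emit:
servo_tool(
  series=[
    [-1,-1.5,0,0],
    [-3,-4.5,0,2],
    [-5.5,-8.5,0,5],
    [-8,-12.5,0,8],
    [-10.5,-16.5,0,11],
    [-13,-20,0.5,13],
    [-15,-23.2,1,15],
    [-15.9,-24.5,1.6,15.8],
  ],
  grip=0,
)

```text
clock: 29.0
tool_pos: [0.6128, 0.0289, 0.1679]
ee_rot: [-0.138, -3.137, 0.001]
wrist_force: [-0.1, 0.1, -0.3]
finger_gap: 1.001
grip_force: 0.0
```

Run:
```python
from h import *
o=state(); print(go([.6118,.0317,-.003]),Ro.from_rotvec(o["ee_rot"]).as_matrix()[:,1])
```

```text
29.0 [0.6128 0.0289 0.1679] [-0.1  0.1 -0.3] [-0.    0.04 -0.02] 1.001 0.0
[ 0.09  0.29 17.09] [ 8.80121074e-02  9.96119161e-01 -6.96551918e-04]
```

Emit:
servo_tool(
  series=[
    [0.1,0.1,1.5,0],
    [0.1,0.1,4.5,0],
    [0.1,0.1,8,0],
    [0.1,0.1,11,0],
    [0.1,0.1,13.5,0],
    [0.1,0.1,15.5,0],
    [0.1,0.1,16.7,0],
    [0.1,0.1,17,0],
  ],
)

```text
clock: 29.8
tool_pos: [0.6082, 0.0342, -0.0026]
ee_rot: [-0.13, -3.134, -0.001]
wrist_force: [-0.2, -0.7, 0.4]
finger_gap: 1.001
grip_force: 0.0
```

Emit:
servo_tool(
  series=[
    [0,0,0,0],
    [0,0,0,0],
    [0,0,0,0],
    [0,0,0,0],
    [0,0,0,0],
    [0,0,0,0],
    [0,0,0,0],
    [0,0,0,0],
  ],
  grip=255,
  squeeze=20,
)

```text
clock: 30.6
tool_pos: [0.6111, 0.0325, 0.0]
ee_rot: [0.133, 3.139, -0.0]
wrist_force: [0.1, -0.6, 1.7]
finger_gap: 0.459
grip_force: 20.0
```

Emit:
servo_tool(
  series=[
    [0,0,0,0],
    [0,0,0,0],
    [0,0,0,0],
    [0,0,0,0],
    [0,0,0,0],
    [0,0,0,0],
    [0,0,0,0],
    [0,0,0,0],
  ],
  squeeze=25,
)

```text
clock: 31.4
tool_pos: [0.6111, 0.0326, 0.0]
ee_rot: [0.132, 3.138, -0.0]
wrist_force: [-0.5, -2.3, 3.9]
finger_gap: 0.458
grip_force: 25.0
```

Gripped at 40 mm, the cassette's width. Lift and carry to the red tray.

Emit:
servo_tool(
  series=[
    [0,0,-0.5,0],
    [0,0,-1.5,0],
    [0,0,-3.5,0],
    [0,0,-6,0],
    [0,0,-9,0],
    [0,0,-12,0],
    [0,0,-14,0],
    [0,0,-15,0],
  ],
  squeeze=35,
)

```text
clock: 32.2
tool_pos: [0.6122, 0.0332, 0.153]
ee_rot: [0.132, 3.135, 0.001]
wrist_force: [-1.0, 0.2, -1.7]
finger_gap: 0.453
grip_force: 35.0
```

Run:
```python
from h import *
o=state(); print(go([.4386,-.2572,.10]),Ro.from_rotvec(o["ee_rot"]).as_matrix()[:,1]); im=env.capture("side"); cv2.imwrite("pics/s1raw.png",im[:,:,::-1]); print(cover(im))
```

```text
32.2 [0.6122 0.0332 0.153 ] [-1.   0.2 -1.7] [ 0.06 -0.02  0.02] 0.453 35.0
[ 14.88 -30.4    5.22] [8.39513635e-02 9.96469687e-01 5.76015532e-04]
[(np.float32(0.1448483), np.float64(1.92)), (np.float32(0.13315742), np.float64(1.94)), (np.float32(0.123744965), np.float64(1.9000000000000001))]
```

Emit:
servo_tool(
  series=[
    [1.5,-3,0,0],
    [3.6,-7.4,0,0],
    [5.7,-11.8,0,0],
    [7.8,-16.2,0,0],
    [9.9,-20.5,0,0],
    [12,-24.7,0,0],
    [13.8,-28.2,0,0],
    [14.9,-30.4,0,0],
  ],
)

```text
clock: 33.05
tool_pos: [0.4345, -0.259, 0.1486]
ee_rot: [-0.136, -3.137, -0.001]
wrist_force: [0.5, -0.6, -1.7]
finger_gap: 0.458
grip_force: 35.0
```

Run:
```python
from h import *
o=state(); print(go([.4386,-.2572,.02]),Ro.from_rotvec(o["ee_rot"]).as_matrix()[:,1]); im=env.capture("side"); cv2.imwrite("pics/s2raw.png",im[:,:,::-1])
```

```text
33.05 [ 0.4345 -0.259   0.1486] [ 0.5 -0.6 -1.7] [ 0.06 -0.02 -0.03] 0.458 35.0
[-0.41  0.21 12.86] [8.62608135e-02 9.96272228e-01 8.48890045e-04]
```

Emit:
servo_tool(
  series=[
    [0,0,0.5,0],
    [0,0,2,0],
    [0,0,4.5,0],
    [0,0,7,0],
    [0,0,9.5,0],
    [0,0,11.2,0],
    [0,0,12,0],
    [0,0,12,0],
  ],
)

```text
clock: 33.9
tool_pos: [0.4359, -0.2554, 0.0276]
ee_rot: [-0.13, -3.136, -0.004]
wrist_force: [-0.4, 0.3, -0.7]
finger_gap: 0.453
grip_force: 35.0
```

Run:
```python
from h import *
o=state(); print(go([.4386,-.2572,.0]))
a=[env.capture(n) for n in("side","top")]
c=np.hstack([cv2.resize(a[0][240:300,220:290,::-1],None,fx=5,fy=5,interpolation=cv2.INTER_CUBIC),cv2.resize(a[1][215:275,310:380,::-1],None,fx=5,fy=5,interpolation=cv2.INTER_CUBIC)]); cv2.imwrite("pics/s3.png",cv2.convertScaleAbs(c,alpha=1.5,beta=10))
```

```text
33.9 [ 0.4359 -0.2554  0.0276] [-0.4  0.3 -0.7] [ 0.03 -0.02 -0.  ] 0.453 35.0
[-0.29 -0.17  2.76]
```

Emit:
servo_tool(
  series=[
    [-0.2,-0.1,0.4,0],
    [-0.2,-0.1,0.9,0],
    [-0.2,-0.1,1.4,0],
    [-0.2,-0.1,1.9,0],
    [-0.2,-0.1,2.3,0],
    [-0.2,-0.1,2.5,0],
    [-0.2,-0.1,2.6,0],
    [-0.2,-0.1,2.6,0],
  ],
)

```text
clock: 34.8
tool_pos: [0.4387, -0.2587, 0.0037]
ee_rot: [-0.133, -3.139, -0.0]
wrist_force: [-1.0, 0.5, -0.3]
finger_gap: 0.454
grip_force: 35.0
```

Emit:
servo_tool(
  series=[
    [0,0,0.05,0],
    [0,0,0.1,0],
    [0,0,0.15,0],
    [0,0,0.2,0],
    [0,0,0.2,0],
    [0,0,0.2,0],
    [0,0,0.2,0],
    [0,0,0.2,0],
  ],
  squeeze=15,
)

```text
clock: 35.6
tool_pos: [0.4388, -0.2588, 0.0019]
ee_rot: [0.133, 3.139, -0.0]
wrist_force: [0.1, 0.1, -1.4]
finger_gap: 0.458
grip_force: 15.0
```

Not touching yet; lower gently further.

Emit:
servo_tool(
  series=[
    [0,0,0.05,0],
    [0,0,0.1,0],
    [0,0,0.15,0],
    [0,0,0.2,0],
    [0,0,0.25,0],
    [0,0,0.25,0],
    [0,0,0.25,0],
    [0,0,0.25,0],
  ],
)

```text
clock: 36.4
tool_pos: [0.4387, -0.2587, -0.0]
ee_rot: [-0.132, -3.139, -0.0]
wrist_force: [-2.8, 2.6, 7.3]
finger_gap: 0.456
grip_force: 15.0
```

Contact at 7 N, so it is on the tray floor. Release gently and rise.

Emit:
servo_tool(
  series=[
    [0,0,0,0],
    [0,0,0,0],
    [0,0,0,0],
    [0,0,0,0],
    [0,0,0,0],
    [0,0,0,0],
    [0,0,0,0],
    [0,0,0,0],
  ],
  grip=80,
)

```text
clock: 37.2
tool_pos: [0.4388, -0.2587, -0.0007]
ee_rot: [-0.132, -3.139, -0.0]
wrist_force: [-0.8, 0.3, -1.2]
finger_gap: 0.683
grip_force: 0.0
```

Emit:
servo_tool(
  series=[
    [0,0,-0.5,0],
    [0,0,-2,0],
    [0,0,-4,0],
    [0,0,-7,0],
    [0,0,-10,0],
    [0,0,-13,0],
    [0,0,-15,0],
    [0,0,-16,0],
  ],
)

```text
clock: 38.0
tool_pos: [0.4398, -0.2596, 0.1622]
ee_rot: [0.132, 3.136, -0.004]
wrist_force: [0.6, -0.1, -0.1]
finger_gap: 0.688
grip_force: 0.0
```

Emit:
servo_tool(
  series=[
    [4,0,0,0],
    [8,0,0,0],
    [10,0,0,0],
    [10,0,0,0],
    [10,0,0,0],
    [10,0,0,0],
    [10,0,0,0],
    [10,0,0,0],
  ],
)

```text
clock: 38.8
tool_pos: [0.3396, -0.2502, 0.1592]
ee_rot: [-0.131, -3.139, -0.001]
wrist_force: [-0.0, 0.1, 0.2]
finger_gap: 0.683
grip_force: 0.0
```

Run:
```python
from h import *
state(); a=env.capture("side")[:,:,::-1]; b=env.capture("top")[:,:,::-1]
l=cv2.resize(a[130:310,210:350],None,fx=3,fy=3,interpolation=cv2.INTER_CUBIC); r=cv2.resize(b[100:280,150:270+13],None,fx=2.8,fy=3,interpolation=cv2.INTER_CUBIC)
cv2.imwrite("pics/fin.png",cv2.convertScaleAbs(np.hstack([l,r]),alpha=1.4,beta=10)); print(l.shape,r.shape)
```

```text
38.8 [ 0.3396 -0.2502  0.1592] [-0.   0.1  0.2] [-0.05  0.02  0.  ] 0.683 0.0
(540, 420, 3) (540, 372, 3)
```

View pics/fin.png

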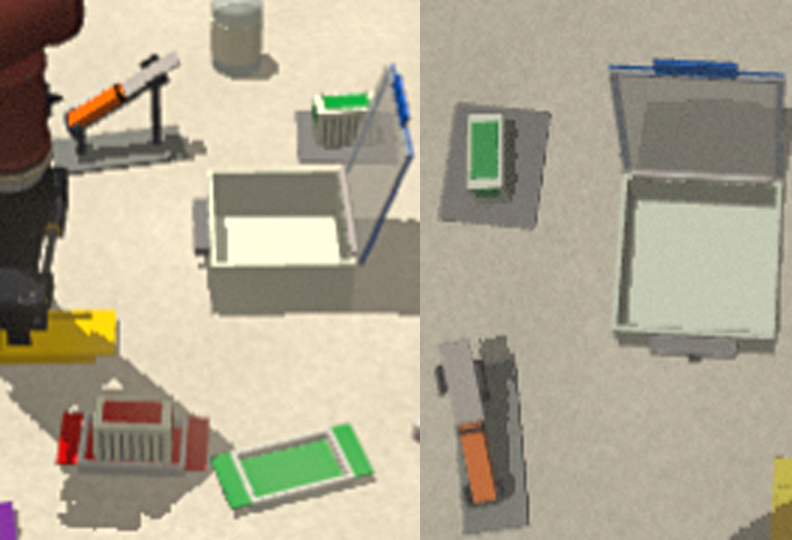

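The final picture shows the cover open past upright (400,150), the spatula in its rest (120,95), and the red cassette flat in the red tray (135,435). The green cassette on the grey plate is undisturbed. Handing in.

```bash
python3 -c "
from cell import env
print(env.close_job())"
```

```text
the job is handed in; nothing more can be done
None
```

The job was done in the order asked and handed in at about 39 s: the cover was levered open past upright with the blade, the spatula laid back on its rest, and the red cassette set flat in the red tray (all confirmed in the final picture; the judge's verdict was not shown).

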